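# Let the next returned book through the lane gate

### The arm

A 6-joint arm with a two-finger parallel gripper is mounted at the origin on the work surface. World frame = base frame: x ahead of the robot, y to its left, z up, the work surface at z = 0. Lengths are in m, angles in rad, forces in N, time in s.
With the tool pointing down it reaches from about 0.275 to 1 m from the base axis. Payload 8.4 kg.
Tool frame: the origin (TCP) lies at the very end of the fingers, on their centre line; the grasp point (between the pads) lies 19 mm behind it; z points along the fingers, y is the line along which they close (so a half turn about z gives the same grasp; the last joint's range is limited). The gripper opens to 85 mm and grips with 20 to 120 N. Pads are 22 mm wide; open, the fingers measure 114 mm over their backs; the gripper's body (76 mm by 85 mm) begins 54 mm behind the grasp point. The pads swing forward as they close: fully open they stand 13 mm farther back than shut.
Start: joints at [-1.205, 0.353, 1.633, -0, 1.155, -0.002], TCP at [0.225, -0.583, 0.231] pointing down, gripper open.
Joint ranges: [-2.63, 2.63], [-0.92, 2.1], [0.06, 2.66], [-1.3, 4.44], [0, 2.69], [-3.02, 3.02]. Speed limits (rad/s): [2.22, 2.22, 2.79, 3.14, 3.14, 3.14].

### API

Orientations are given as [roll, pitch, yaw] about the fixed x, y, z axes, in that order (R = Rz(yaw) Ry(pitch) Rx(roll)).
In Python, from workcell import get_obs, viewer, job gives the robot as it stands. The module is installed in compiled form; this text tells all that it offers.
- The arm moves only by the tool arm_command, never from a script. Its argument "commands" is a list of rows, each a list of 2 entries, a list of its own where there are three numbers: the shift along the tool's x, y, z each as a share of 1 m, from -1 to 1, then the turn, a rotation vector about the tool's x, y, z each as a share of 90 degrees, from -1 to 1. In form: [[[dx, dy, dz], [ax, ay, az]], ...]. A call has 1 to 20 rows; each row is the pose to reach, as a shift and turn from the pose commanded when the call began, along the tool's axes at that moment; what a row does not reach only later rows make up. A row lasts 1/12 s, in which the tool goes at most 41.7 mm and 7.16 degrees, less where a joint would pass 70% of its speed; a pose out of reach is approached as far as the arm can. A call with a number of a shift or a turn outside -1 to 1 is refused whole. A call with a gripper value outside its range is refused whole. "claw" is the gripper's target within -1 to 1 (fully open at 1, half-way at 0, shut at -1), set as the call begins (left out, the last holds). The fingers move at their own pace and stop on an object; "force" is the grip in N (left out, the last holds). Time passes only in rows, so rows that repeat a pose let the fingers close. It gives the time, the measured TCP pose, the force, the opening and the grip force at its end, in the units of the state.
- get_obs(): the state, without advancing time (a new reading comes with each control period).
- viewer.snapshot(name): name is "side" or "top" or "wrist"; returns the picture (400x640x3 uint8, blue, green, red); there is no depth.
- viewer.camera_model(name): a dict with "fx", "fy", "cx", "cy" (pixels), "dist" ([k1, k2, p1, p2, k3] as OpenCV has them; the pictures are not rectified), "R" (3x3) and "t" (3): a world point X has camera coordinates R X + t. Camera axes: x right, y down, z forward; pixel columns grow to the right and rows downward; lengths in m; the calibration is good to about 2 mm. A picture is of the moment at which its call begins: read the wrist's pose just before it. camera_model takes no time and is no camera call; for the wrist camera it gives the pose at the moment of the call.
- job.job_done(): hands the job in; it is judged then, once.
The state is a dict: "time": time; "joint_positions": joint angles; "joint_velocities": joint speeds; "joint_efforts": joint torques, N m; "eef_pos": TCP position; "tool_rot": TCP orientation; "force": force on the tool from outside, world axes, zero at the start; "moment": the same for the moment, N m; "width": finger opening in m; "gripper_force": force on a finger pad.
Only numpy, scipy, OpenCV 4.12 (cv2) and the standard library are available. Lean on these libraries where they do the work, as an engineer would, in place of code of your own. Each camera call takes 0.05 s, during which the arm holds its last target. There are 200 camera calls.

### The job

On the returned-books roller lane, press the rubber hand pad of the rocking lever down with your fingertips so that the gate at its other end lifts, and keep it down until the front book has rolled all the way out to the end stop; then let the lever come back up, so that the gate is shut again and the next book rolls up behind it. Let just that one book through, do not touch or lift the books or the gate itself, and leave everything else on the desk where it is.

Things in the scene. Friction and masses are not known exactly. Their poses are not given: they have to be found in the camera images.
- book_rest (a point): where the centre of a released book lies once it has rolled down against the end stop (steel plate across the low, right-hand end of the lane): y = -143 mm, z = 15 mm in the lane_gate frame; the stop's face is at y = -248 mm
- lane_gate (a point): sloping bed of steel rollers crossing the desk in front of the robot, 742 mm long, 165 mm wide between side rails 18 mm above the rollers; fixed. This point: on the roller tops, mid-width, under the shut gate, 82 mm above the desk. y runs up the lane (to the robot's left, rising 6 degrees), x across it away from the robot, z square to the rollers
- pad_top (a point): centre of the top of the hand pad, a black rubber rectangle 40 mm across x 50 mm along the lane on the cranked-up upstream end of the rocking lever, 340 mm up the lane from the gate, 155 mm above the rollers. Fully pressed it is 64 mm lower (square to the rollers) and 5 mm further up the lane, well above the books. Takes about 3 N at first, 10 N at the bottom (firm stop); springs lift it when let go
- gate_lever (a joint): angle of the rocking lever, a 24 mm wide steel bar along the middle of the lane over the books, 45 mm below the pad: 0 at rest (gate shut), growing as the pad goes down, 0.30 rad at the stop. The steel gate blade hangs at its downstream end, 6 mm above the rollers when shut, 49 mm at 0.30; it clears a book from about 0.20 rad
- lever_pivot (a point): middle of the lever's pivot, 130 mm up the lane from the gate (210 mm from the pad), 105 mm above the rollers, in a steel portal with cheeks and tie bar up to 138 mm above the rollers. Between pivot and pad, 60 mm from the pad, a sprung rubber foot under the lever comes down on the next book and holds it back while the pad is pressed; as the lever rises it lets that book roll to the gate
- front_book_center (a point): centre of the front book, a dark grey hardback with a blank white title panel, 210 mm (along the lane) x 145 x 30 mm, about 0.45 kg, flat on the rollers against the gate. In the lane_gate frame its y is about +105 mm at first and -143 mm at the end stop, where it arrives 1 to 3 s after the gate is up
- next_book_center (a point): centre of the next book in the queue, one just like it close behind (up the lane). In the lane_gate frame its y is about +315 mm at first and +105 mm when it has come down to the shut gate, 1 to 3 s after the lever comes up
- date_stamp: bystander: date stamp with a turned wooden handle, 34 x 52 mm foot, 86 mm tall, near side of the lane; origin at its underside
- pen_mug: bystander: white mug, 80 mm wide, 95 mm tall, left of the high end of the lane; origin at its underside
- paste_bottle: bystander: white paste bottle, 54 mm wide, 125 mm tall, beyond the lane; origin at its underside
- bookend: bystander: L-shaped sheet steel bookend, 130 x 120 mm foot, 153 mm tall; origin at its underside, left of the high end of the lane
- slip_box: bystander: open wooden box of paper slips, 85 x 135 mm, 55 mm tall; origin at its underside, beyond the lane

How it is judged:
On the way:
1. with the lever held down, the front book has rolled out to the end stop (y of front_book_center in the frame of lane_gate below -0.125 m and value of joint gate_lever above 0.15 rad), for 0.1 s.
At the end, for the whole second after the job is handed in: The front book lies flat on the rollers within 15 mm of the end stop, the lever is back up (below 0.03 rad) with the gate shut, the next book lies flat within 20 mm of the shut gate's upstream face, and both books are at rest (value of joint gate_lever below 0.03 rad and y of front_book_center in the frame of lane_gate between -0.155 and -0.128 m and z of each of front_book_center, next_book_center in the frame of lane_gate below 0.025 m and y of next_book_center in the frame of lane_gate between 0.09 and 0.125 m and linear speed of each of front_book, next_book below 0.03 m/s); the robot touches nothing.
It fails at once if a book was touched by the robot (contact force between any of the fingers, the arm and front_book above 0.5 N or contact force between any of the fingers, the arm and next_book above 0.5 N).
It fails at once if a book was lifted off the rollers (z of any of front_book_center, next_book_center in the frame of lane_gate above 0.04 m).
It fails at once if the next book went through the gate too (y of next_book_center in the frame of lane_gate below 0.07 m).
It fails at once if the gate itself was pulled or pushed (contact force between any of the fingers, the arm and gate_lever_c5 above 0.5 N or contact force between any of the fingers, the arm and gate_lever_c6 above 0.5 N).
It fails at once if something else on the desk was moved (distance of any of date_stamp, pen_mug, paste_bottle, bookend, slip_box from where it was at the start of the episode above 0.03 m or angle between any of date_stamp, pen_mug, paste_bottle's own z axis and vertical above 0.5 rad).
It also fails if it takes over 35 s, if anything falls off the work surface, if the arm or the gripper's body presses on something with over 40 N, if the wrist force passes 120 N, or if a joint passes its speed limit or range.

## Working session

There is one attempt and no reset: what is moved stays moved. The work goes in short steps, Python scripts to look and compute and a tool call to move; the robot and the scene stay as the last step left them, time stands still between calls to the robot, and variables do not carry over. Pictures are saved under pics/ and viewed, at most 10 in all, crops included, and the job is handed in when it is done.

Besides the shell and the picture viewer there is one more tool, called after "Request:" by a JSON object that holds its "fn" and its "kwargs", one argument or row to a line. arm_command: Moves the arm, as the interface text tells. Shift numbers are shares of 1 m and turn numbers shares of 90 degrees, none past 1 either way. Its arguments: {"type":"object","properties":{"commands":{"type":"array","items":{"type":"array"}},"claw":{"type":"number"},"force":{"type":"number"}},"required":["commands"]}

```bash
mkdir -p pics; python3 - <<'E'
from workcell import get_obs, viewer
import cv2,numpy as np
o=get_obs();print(o['time'],o['eef_pos'],o['tool_rot'],o['force'],o['width'])
for n in('side','top'):
    im=viewer.snapshot(n);cv2.imwrite(f'pics/{n}0.png',im)
    m=viewer.camera_model(n);print(n,{k:np.round(v,4).tolist() for k,v in m.items()})
E
```

```text
0.0 [ 0.2245588  -0.58272666  0.23052202] [-3.14010382e+00 -2.79220171e-05  3.67812216e-01] [-0.53864789  0.22765662  0.10363629] 0.08527791927259604
side {'fx': 429.0258, 'fy': 429.0258, 'cx': 317.6815, 'cy': 202.5338, 'dist': [-0.013, 0.0, 0.0, 0.0, 0.0], 'R': [[-0.8777, -0.4791, 0.0073], [-0.3162, 0.5676, -0.7602], [0.36, -0.6695, -0.6497]], 't': [0.5113, 0.2432, 1.4004]}
top {'fx': 361.9487, 'fy': 361.9487, 'cx': 317.8721, 'cy': 200.3094, 'dist': [0.0162, 0.0, 0.0, 0.0, 0.0], 'R': [[0.0048, -1.0, -0.0058], [-0.9866, -0.0037, -0.1632], [0.1632, 0.0065, -0.9866]], 't': [0.1204, 0.5906, 1.1338]}
```

View pics/side0.png

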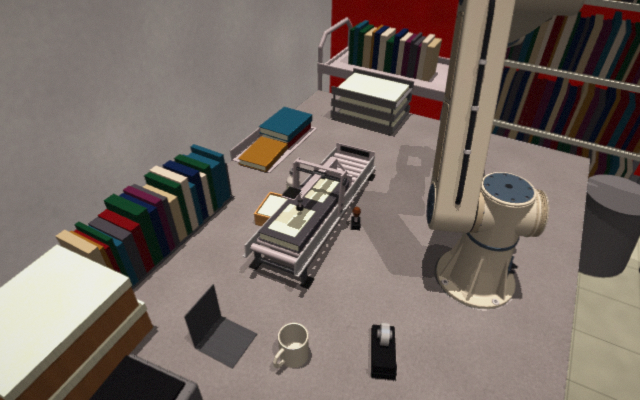

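View pics/top0.png

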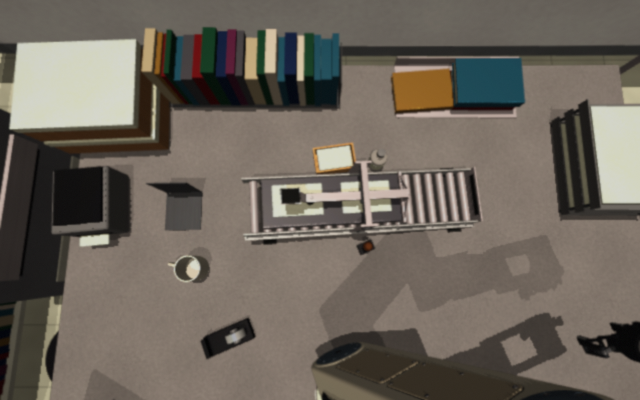

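The top view shows the lane from (245,205) to (480,195), the pad at about (291,196) and the portal at x≈366. In the side view the pad is near (299,205). I'll enlarge both around the pad.

```bash
python3 - <<'E'
import cv2,numpy as np
a=cv2.imread('pics/top0.png')[155:255,235:335];b=cv2.imread('pics/side0.png')[150:250,240:340]
c=np.hstack([cv2.resize(x,(400,400),interpolation=cv2.INTER_CUBIC) for x in(a,b)])
cv2.imwrite('pics/crop1.png',c)
E
```

```text
(no output)
```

View pics/crop1.png

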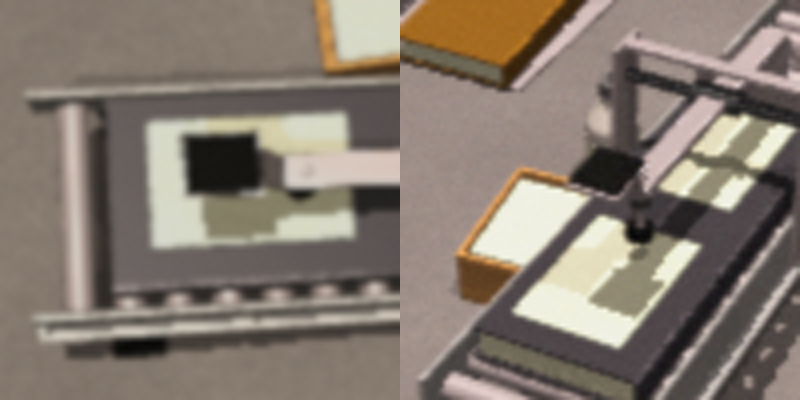

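```bash
cat > h.py <<'E'
from workcell import get_obs, viewer
import cv2,numpy as np
from scipy.spatial.transform import Rotation as Ro
def ray(n,p):
    m=viewer.camera_model(n);K=np.array([[m['fx'],0,m['cx']],[0,m['fy'],m['cy']],[0,0,1]])
    u=cv2.undistortPoints(np.array([[p]],float),K,np.array(m['dist']))[0,0]
    R=np.array(m['R']);d=R.T@np.array([*u,1]);return -R.T@np.array(m['t']),d/np.linalg.norm(d)
def plane(n,p,z):
    c,d=ray(n,p);return c+d*(z-c[2])/d[2]
def tri(p,q):
    (a,d),(b,e)=ray('top',p),ray('side',q)
    s=np.linalg.lstsq(np.c_[d,-e],b-a,rcond=None)[0]
    return (a+d*s[0]+b+e*s[1])/2,np.linalg.norm(a+d*s[0]-b-e*s[1])
E
python3 - <<'E'
from h import *
im=cv2.imread('pics/top0.png');
def cen(f,x0,x1,y0,y1,t):
    g=cv2.imread(f)[y0:y1,x0:x1].max(2);k=(g<t).astype('uint8')
    n,l,s,c=cv2.connectedComponentsWithStats(k);i=1+s[1:,4].argmax();print(f,s[i],c[i]+[x0,y0]);return c[i]+[x0,y0]
p=cen('pics/top0.png',275,303,180,208,45)
q=cen('pics/side0.png',280,303,185,200,45)
print(tri(p,q),plane('top',p,.272),plane('side',q,.272))
# rails: top of near/far rail ends; heights: gate 82mm, rail +18
for p,y in(((243,180),.42),((478,170),-.25),((244,237),.42),((480,222.5),-.25)):
    print(p,plane('top',p,.082+y*.1045+.018))
E
```

```text
pics/top0.png [  7   9  18  14 217] [290.47465438 195.7235023 ]
pics/side0.png [  4   2  16  11 113] [291.65486726 192.15044248]
(array([0.56672129, 0.19472731, 0.27063997]), np.float64(0.0026579216262012685)) [0.56523804 0.19407084 0.272     ] [0.56718123 0.19639137 0.272     ]
(243, 180) [0.63592716 0.34952944 0.14389   ]
(478, 170) [ 0.68695952 -0.39294905  0.073875  ]
(244, 237) [0.46373648 0.33991248 0.14389   ]
(480, 222.5) [ 0.51712669 -0.38783182  0.073875  ]
```

Triangulation puts the pad at (0.566, 0.195, 0.271). The geometry predicts z = 0.272, so they agree. The lane is yawed about 4°. I'll shut the fingers, rise, then travel to above the pad.

Request:
{"fn": "arm_command", "kwargs": {
  "commands": [
    [[0,0,-0.04],[0,0,0]],
    [[0,0,-0.08],[0,0,0]],
    [[0,0,-0.12],[0,0,0]],
    [[0,0,-0.14],[0,0,0]],
    [[0.599,-0.605,-0.14],[0,0,0]],
    [[0.599,-0.605,-0.14],[0,0,0]],
    [[0.599,-0.605,-0.14],[0,0,0]],
    [[0.599,-0.605,-0.14],[0,0,0]],
    [[0.599,-0.605,-0.14],[0,0,0]],
    [[0.599,-0.605,-0.14],[0,0,0]],
    [[0.599,-0.605,-0.14],[0,0,0]],
    [[0.599,-0.605,-0.14],[0,0,0]],
    [[0.599,-0.605,-0.14],[0,0,0]],
    [[0.599,-0.605,-0.14],[0,0,0]],
    [[0.599,-0.605,-0.14],[0,0,0]],
    [[0.599,-0.605,-0.14],[0,0,0]],
    [[0.599,-0.605,-0.14],[0,0,0]],
    [[0.599,-0.605,-0.14],[0,0,0]],
    [[0.599,-0.605,-0.14],[0,0,0]],
    [[0.599,-0.605,-0.14],[0,0,0]]
  ],
  "claw": -1
}}

```text
time: 1.77
eef_pos: [0.4922, 0.0297, 0.3712]
tool_rot: [3.142, 0.0, 0.368]
force: [1.1, -0.7, 0.8]
width: 0.0001
gripper_force: 0.0
```

Request:
{"fn": "arm_command", "kwargs": {
  "commands": [
    [[0.11,-0.11,0],[0,0,0]],
    [[0.11,-0.11,0],[0,0,0]],
    [[0.11,-0.11,0],[0,0,0]],
    [[0.11,-0.11,0],[0,0,0]],
    [[0.11,-0.11,0],[0,0,0]],
    [[0.11,-0.11,0],[0,0,0]],
    [[0.11,-0.11,0],[0,0,0]],
    [[0.11,-0.11,0],[0,0,0]]
  ]
}}

```text
time: 2.43
eef_pos: [0.5547, 0.1687, 0.3712]
tool_rot: [3.141, 0.001, 0.367]
force: [0.6, -0.0, -0.8]
width: -0.0
gripper_force: 0.0
```

```bash
python3 - <<'E'
from h import *
ims=[]
for n in('top','side','wrist'):
    im=viewer.snapshot(n);cv2.imwrite(f'pics/{n}1.png',im)
o=get_obs();P=o['eef_pos'];print(o['time'],P,o['tool_rot'],o['force'])
def d(w):
    R=Ro.from_euler('xyz',o['tool_rot']).as_matrix();return np.round(R.T@(np.array(w)-P),4)
print(d([.566,.197,.28]))
m=viewer.camera_model('wrist')
# project pad estimate in wrist view
K=np.array([[m['fx'],0,m['cx']],[0,m['fy'],m['cy']],[0,0,1]])
print(cv2.projectPoints(np.array([[.566,.195,.271]]),cv2.Rodrigues(np.array(m['R']))[0],np.array(m['t']),K,np.array(m['dist']))[0])
E
```

```text
2.5833 [0.55493729 0.16863775 0.3716111 ] [ 3.14147539e+00 -3.60707327e-04  3.66433250e-01] [-0.26642685 -0.04766215 -0.00829574]
[ 0.0205 -0.0225  0.0916]
[[[290.0386187  175.24774385]]]
```

View pics/wrist1.png

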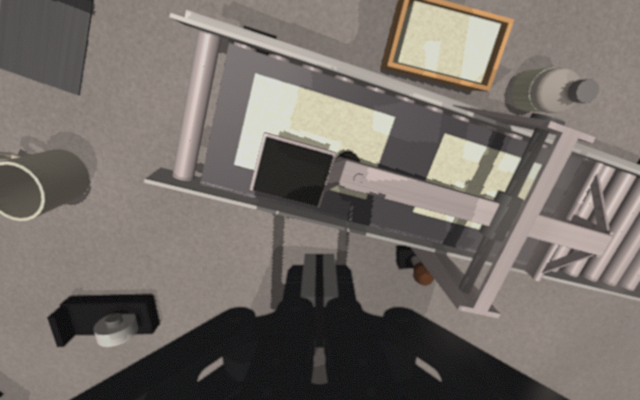

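The wrist view shows the pad centred near (294,170), against a predicted (290,175), so they match within a few mm. Now I'll move over it and press, following its arc.

Request:
{"fn": "arm_command", "kwargs": {
  "commands": [
    [[0.021,-0.02,0],[0,0,0]],
    [[0.021,-0.02,0.03],[0,0,0]],
    [[0.021,-0.02,0.06],[0,0,0]],
    [[0.021,-0.02,0.085],[0,0,0]],
    [[0.021,-0.02,0.095],[0,0,0]],
    [[0.021,-0.021,0.102],[0,0,0]],
    [[0.022,-0.023,0.112],[0,0,0]],
    [[0.023,-0.025,0.122],[0,0,0]],
    [[0.023,-0.027,0.132],[0,0,0]],
    [[0.024,-0.028,0.142],[0,0,0]],
    [[0.024,-0.03,0.152],[0,0,0]],
    [[0.025,-0.031,0.16],[0,0,0]],
    [[0.025,-0.031,0.162],[0,0,0]],
    [[0.025,-0.031,0.162],[0,0,0]],
    [[0.025,-0.031,0.162],[0,0,0]]
  ]
}}

```text
time: 3.83
eef_pos: [0.5681, 0.2078, 0.2101]
tool_rot: [3.141, -0.002, 0.368]
force: [-2.1, -2.4, 8.4]
width: -0.0002
gripper_force: 3.9
```

```bash
python3 - <<'E'
from h import *
for n in('top','side'): cv2.imwrite(f'pics/{n}2.png',viewer.snapshot(n))
o=get_obs();print(o['time'],o['eef_pos'],o['force'])
a=cv2.imread('pics/top2.png')[140:260,230:490];b=cv2.imread('pics/side2.png')[130:290,230:390]
cv2.imwrite('pics/crop2.png',np.vstack([cv2.resize(a,(650,300)),cv2.resize(b,(650,300))[:, :]]))
E
```

```text
3.9333 [0.56817363 0.2077787  0.21027151] [-2.85892218 -1.68517487  7.87154024]
```

View pics/crop2.png

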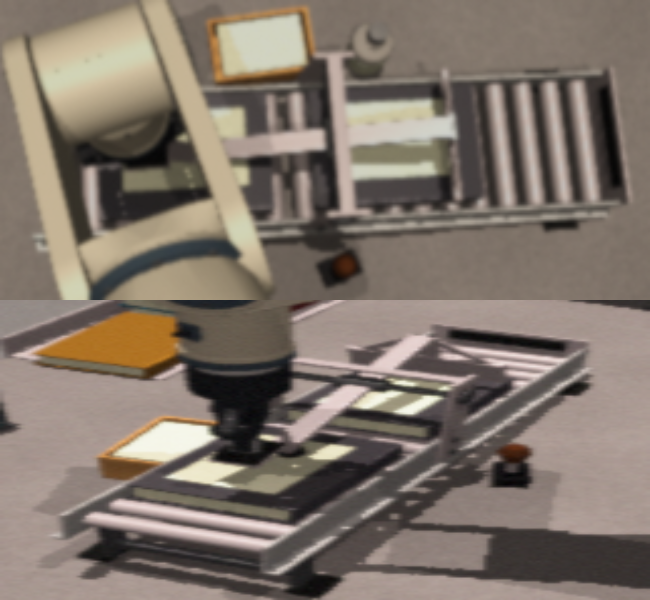

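The lever is down with 8 N on the pad. The front book is rolling out under the raised gate (its front edge is at crop x≈485), and the next book is held. I'll keep holding.

Request:
{"fn": "arm_command", "kwargs": {
  "commands": [
    [[0,0,0],[0,0,0]],
    [[0,0,0],[0,0,0]],
    [[0,0,0],[0,0,0]],
    [[0,0,0],[0,0,0]],
    [[0,0,0],[0,0,0]],
    [[0,0,0],[0,0,0]],
    [[0,0,0],[0,0,0]],
    [[0,0,0],[0,0,0]],
    [[0,0,0],[0,0,0]],
    [[0,0,0],[0,0,0]],
    [[0,0,0],[0,0,0]],
    [[0,0,0],[0,0,0]],
    [[0,0,0],[0,0,0]],
    [[0,0,0],[0,0,0]],
    [[0,0,0],[0,0,0]],
    [[0,0,0],[0,0,0]],
    [[0,0,0],[0,0,0]],
    [[0,0,0],[0,0,0]],
    [[0,0,0],[0,0,0]],
    [[0,0,0],[0,0,0]]
  ]
}}

```text
time: 5.6
eef_pos: [0.5682, 0.2078, 0.2103]
tool_rot: [3.141, -0.002, 0.368]
force: [-2.2, -2.2, 8.0]
width: 0.0003
gripper_force: 3.9
```

```bash
python3 - <<'E'
from h import *
for n in('top','side'): cv2.imwrite(f'pics/{n}3.png',viewer.snapshot(n))
o=get_obs();print(o['time'],o['eef_pos'],o['force'])
a=cv2.imread('pics/top3.png')[140:260,230:490];b=cv2.imread('pics/side3.png')[130:290,230:390]
cv2.imwrite('pics/crop3.png',np.vstack([cv2.resize(a,(650,300)),cv2.resize(b,(650,300))[:, :]]))
E
```

```text
5.7 [0.56813315 0.20774652 0.21034796] [-1.95611923 -2.88946532  8.045315  ]
```

View pics/crop3.png

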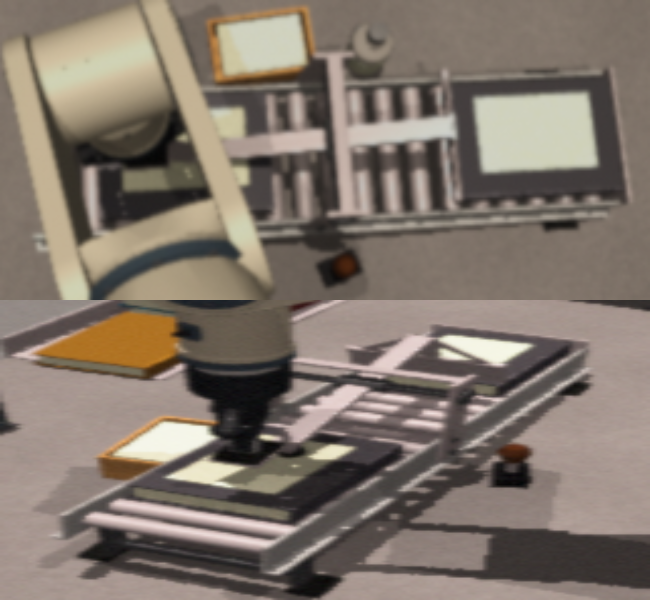

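The front book is against the end stop (crop x 455–625) and the next book is still held. I'll release along the reverse arc, retract, and wait.

Request:
{"fn": "arm_command", "kwargs": {
  "commands": [
    [[-0.001,0.002,-0.012],[0,0,0]],
    [[-0.002,0.005,-0.027],[0,0,0]],
    [[-0.003,0.008,-0.042],[0,0,0]],
    [[-0.004,0.01,-0.057],[0,0,0]],
    [[-0.004,0.01,-0.072],[0,0,0]],
    [[-0.004,0.01,-0.1],[0,0,0]],
    [[-0.004,0.01,-0.14],[0,0,0]],
    [[-0.004,0.01,-0.16],[0,0,0]],
    [[-0.104,0.11,-0.16],[0,0,0]],
    [[-0.204,0.21,-0.16],[0,0,0]],
    [[-0.204,0.21,-0.16],[0,0,0]],
    [[-0.204,0.21,-0.16],[0,0,0]],
    [[-0.204,0.21,-0.16],[0,0,0]],
    [[-0.204,0.21,-0.16],[0,0,0]],
    [[-0.204,0.21,-0.16],[0,0,0]],
    [[-0.204,0.21,-0.16],[0,0,0]],
    [[-0.204,0.21,-0.16],[0,0,0]],
    [[-0.204,0.21,-0.16],[0,0,0]],
    [[-0.204,0.21,-0.16],[0,0,0]],
    [[-0.204,0.21,-0.16],[0,0,0]]
  ]
}}

```text
time: 7.37
eef_pos: [0.453, -0.0607, 0.3692]
tool_rot: [-3.141, -0.0, 0.369]
force: [-0.1, 0.2, -1.0]
width: -0.0001
gripper_force: 0.0
```

Request:
{"fn": "arm_command", "kwargs": {
  "commands": [
    [[0,0,0],[0,0,0]],
    [[0,0,0],[0,0,0]],
    [[0,0,0],[0,0,0]],
    [[0,0,0],[0,0,0]],
    [[0,0,0],[0,0,0]],
    [[0,0,0],[0,0,0]],
    [[0,0,0],[0,0,0]],
    [[0,0,0],[0,0,0]],
    [[0,0,0],[0,0,0]],
    [[0,0,0],[0,0,0]],
    [[0,0,0],[0,0,0]],
    [[0,0,0],[0,0,0]],
    [[0,0,0],[0,0,0]],
    [[0,0,0],[0,0,0]],
    [[0,0,0],[0,0,0]],
    [[0,0,0],[0,0,0]],
    [[0,0,0],[0,0,0]],
    [[0,0,0],[0,0,0]],
    [[0,0,0],[0,0,0]],
    [[0,0,0],[0,0,0]]
  ]
}}

```text
time: 9.03
eef_pos: [0.4525, -0.0617, 0.3693]
tool_rot: [-3.142, 0.0, 0.368]
force: [-0.6, -1.3, 0.1]
width: -0.0002
gripper_force: 0.0
```

```bash
python3 - <<'E'
from h import *
for n in('top','side'): cv2.imwrite(f'pics/{n}4.png',viewer.snapshot(n))
o=get_obs();print(o['time'],o['eef_pos'],o['force'])
a=cv2.imread('pics/top4.png')[140:260,230:490];b=cv2.imread('pics/side4.png')[130:290,230:390]
cv2.imwrite('pics/crop4.png',np.vstack([cv2.resize(a,(650,300)),cv2.resize(b,(650,300))[:, :]]))
E
```

```text
9.1333 [ 0.45246388 -0.0616719   0.3692659 ] [ 0.0683972  -0.36969547  0.13767766]
```

View pics/crop4.png

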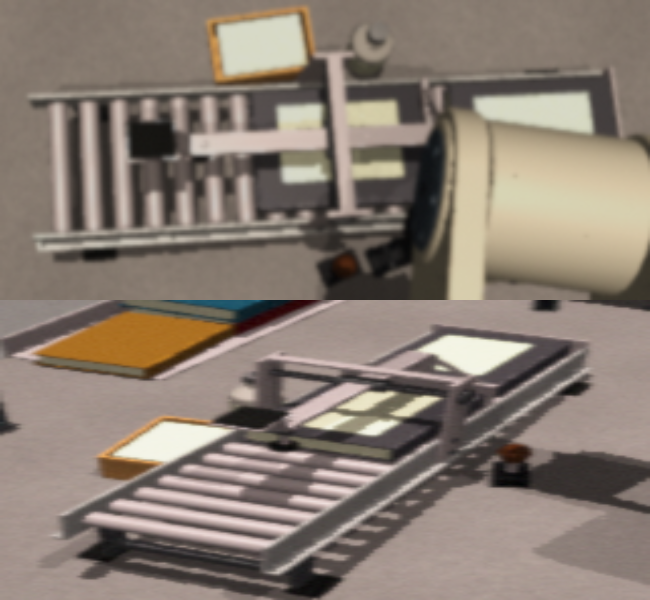

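The lever is back up and the front book is at the stop. The next book's panel is at crop x≈277–403, the same place the front book's panel was at first (277–400), so it is at the gate. Handing in.

```bash
python3 -c "
from workcell import job;print(job.job_done())"
```

```text
the job is handed in; nothing more can be done
None
```

Job handed in: one book was released to the end stop, the lever is back up with the gate shut, and the next book is waiting at it; this was checked in the camera images, but no verdict came back.

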